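# Proof pull on a circuit-board terminal

## Task

Do the proof pull on the terminal of the clamped circuit board: take the upright paddle of the large pull gauge and draw it straight out until the pointer at its foot stands level with the set marker on the scale rail, and hold it there for two seconds without pulling well past the marker. Then ease the slide gently all the way home, keeping hold of it until it is there so that it cannot snap back, and only then let go. Leave the set marker as it is and do not pull the small knob-handled gauge beside it.

Things in the scene. Friction and masses are not known exactly. Their poses are not given: they have to be found in the camera images.
- draw_slide: Sprung slide of the LARGE gauge. Origin: grip centre of its upright paddle, 85 mm above the bench. Paddle 10 mm thick along x, 44 wide along y, 30 to 106 mm above the bench; pinch from above across x. Pointer bar at its foot juts to +y (same x). Rod top at 43 mm; 55 mm free behind to the housing (62 mm high). Pulls level along -x, starts home at a stop, travel 120 mm. Spring 3 N + 1 N per 10 mm, damped.
- marker_tip (a point): Tip of the set marker, a dark steel block 14 mm long clipped on the outer edge of the white scale rail on the +y side of the large gauge; 42 mm to +y of the slide's line, 37 mm above the bench (block top 42 mm). It sits 45 to 85 mm from the home paddle along the slide's -x: that distance is the draw which brings the pointer level. Axes as the slide. It stays put unless pushed.
- small_knob (a point): Round knob, 28 mm across on a thin post, centre 75 mm above the bench, of the SMALL pull gauge (housing 100 x 36 mm, top at 52 mm) that stands to one or other side of the large one. Not to be pulled.

How it is judged:
By the outcome, as a careful person would: the job done as asked, in the order asked, and still so for the second after the job is handed in, with the robot touching nothing.
It also fails if it takes over 40 s, if anything falls off the work surface, if the arm or the gripper's body presses on something with over 40 N, if the wrist force passes 120 N, or if a joint passes its speed limit or range.

## Robot

A 6-joint arm with a two-finger parallel gripper is mounted at the origin on the work surface. World frame = base frame: x ahead of the robot, y to its left, z up, the work surface at z = 0. Lengths are in m, angles in rad, forces in N, time in s.
With the tool pointing down it reaches from about 0.375 to 0.9 m from the base axis. Payload 3.1 kg.
Tool frame: the origin (TCP) lies midway between the tips of the shut fingers; the grasp point (between the pads) lies 19 mm behind it; z points along the fingers, y is the line along which they close (so a half turn about z gives the same grasp; the last joint's range is limited). The gripper opens to 85 mm and grips with 20 to 120 N. Pads are 22 mm wide; open, the fingers measure 114 mm over their backs; the gripper's body (76 mm by 85 mm) begins 54 mm behind the grasp point. The pads swing forward as they close: fully open they stand 13 mm farther back than shut.
Start: joints at [1.133, 0.527, 1.433, -0, 1.181, -0.178], TCP at [0.16, 0.604, 0.195] pointing down, gripper open.
Joint ranges: [-3.08, 3.08], [-0.75, 2.2], [0.22, 2.44], [-1.43, 4.57], [0, 2.65], [-2.85, 2.85]. Speed limits (rad/s): [2.79, 2.79, 3.14, 3.14, 3.14, 3.14].

## Interface

Orientations are given as a unit quaternion [x, y, z, w].
In Python, from station import manip gives the robot as it stands. The module is installed in compiled form; this text tells all that it offers.
- The arm moves only by the tool apply_moves, never from a script. Its arguments are lists of equal length, an entry for each row: "claw": the gripper's target within -1 to 1 (fully open at 1, half-way at 0, shut at -1); "travel": the shift along the tool's x, y, z scaled (see below), a list of three; "turn": the turn, a rotation vector about the tool's x, y, z scaled (see below), a list of three. In form: {"claw": [claw, ...], "travel": [[dx, dy, dz], ...], "turn": [[rx, ry, rz], ...]}. A call has 1 to 5 rows; each row is the pose to reach, as a shift and turn from the pose commanded when the call began, along the tool's axes at that moment, turning the shorter way round; what a row does not reach only later rows make up. The controller multiplies each number of a shift by 800 mm and each number of a turn by 180 degrees. A row lasts 1/12 s, in which the tool goes at most 41.7 mm and 7.16 degrees, less where a joint would pass 70% of its speed; a pose out of reach is approached as far as the arm can. A call with a number of a shift or a turn outside -1 to 1 is refused whole. A call with a gripper value outside its range is refused whole. The fingers move at their own pace and stop on an object; "newtons" is the grip in N (left out, the last holds). Time passes only in rows, so rows that repeat a pose let the fingers close. It gives the time, the measured TCP pose, the force, the opening and the grip force at its end, in the units of the state.
- manip.sense(): the state, without advancing time (a new reading comes with each control period).
- manip.snapshot(name): name is "scene" or "side" or "wrist"; returns a dict with "pixels" (420x560x3 uint8, red, green, blue), "depth" (420x560 float32, m along the optical axis (not along the pixel's ray), 0 where there is no reading), "intrinsics" (3x3 intrinsics, pixels), "R" (3x3) and "t" (3): a world point X has camera coordinates R X + t. Camera axes: x right, y down, z forward; pixel columns grow to the right and rows downward; lengths in m; the calibration is good to about 2 mm. A picture is of the moment at which its call begins.
- manip.sign_off(): hands the job in; it is judged then, once.
The state is a dict: "t": time; "q": joint angles; "qd": joint speeds; "tau": joint torques, N m; "tcp_pos": TCP position; "tool_rot": TCP orientation; "force": force on the tool from outside, world axes, zero at the start; "ft_torque": the same for the moment, N m; "finger_gap": opening from 0.0 (shut) to 1.0 (fully open); "gripper_force": force on a finger pad.
Only numpy, scipy, OpenCV 4.12 (cv2) and the standard library are available. Lean on these libraries where they do the work, as an engineer would, in place of code of your own. Each camera call takes 0.05 s, during which the arm holds its last target. There are 200 camera calls.

## Working session

There is one attempt and no reset: what is moved stays moved. The work goes in short steps, Python scripts to look and compute and a tool call to move; the robot and the scene stay as the last step left them, time stands still between calls to the robot, and variables do not carry over. Pictures are saved under pics/ and viewed, at most 10 in all, crops included, and the job is handed in when it is done.

Besides the shell and the picture viewer there is one more tool, called as name(argument=value, ...) on one line, values as JSON. apply_moves: Moves the arm, as the interface text tells. Shifts and turns lie within -1 to 1; 1 stands for 800 mm of shift or 180 degrees of turn. Its arguments: {"type":"object","properties":{"claw":{"type":"array","items":{"type":"number"}},"travel":{"type":"array","items":{"type":"array","items":{"type":"number"}}},"turn":{"type":"array","items":{"type":"array","items":{"type":"number"}}},"newtons":{"type":"number"}},"required":["claw","travel","turn"]}

```bash
mkdir -p pics; cat > h.py <<'E'
import numpy as np, cv2, pickle
from station import manip
def snap(n,f):
    s=manip.snapshot(n); pickle.dump(s,open(f'pics/{f}.pkl','wb')); cv2.imwrite(f'pics/{f}.png',s['pixels'][:,:,::-1]); return s
def load(f): return pickle.load(open(f'pics/{f}.pkl','rb'))
def at(s,u,v,d=None):
    d=s['depth'][int(v),int(u)] if d is None else d
    c=np.linalg.inv(s['intrinsics'])@[u,v,1]*d
    return s['R'].T@(c-s['t'])
def onz(s,u,v,z):
    r=s['R'].T@np.linalg.inv(s['intrinsics'])@[u,v,1]; o=-s['R'].T@s['t']
    return o+r*(z-o[2])/r[2]
E
python3 - <<'E'
from h import *
a=snap('scene','a');b=snap('side','b')
print(manip.sense())
cv2.imwrite('pics/ab.png',np.hstack([cv2.resize(x['pixels'],(400,300)) for x in(a,b)])[:,:,::-1])
E
```

```text
{'t': 0.1, 'q': array([ 1.13349777e+00,  5.28371382e-01,  1.43373608e+00, -2.14905393e-05,
        1.18143451e+00, -1.78502718e-01]), 'qd': array([ 0.00034602, -0.00162808, -0.00231101,  0.00042862,  0.0025332 ,
       -0.00065334]), 'tau': array([ 1.00275665e-04, -4.43302739e+01, -1.78586340e+01, -1.92485113e-04,
        3.92274073e-03,  1.60094316e-05]), 'tcp_pos': array([0.15962518, 0.60354527, 0.19414479]), 'tool_rot': array([ 1.29033005e-01,  9.91639820e-01, -9.31832299e-04, -2.85908576e-04]), 'force': array([ 0.85273626, -0.67693955, -0.69365691]), 'ft_torque': array([-0.04356249,  0.00216261,  0.00589217]), 'gripper_force': 0.0, 'finger_gap': 0.9991097077189482}
```

View pics/a.png

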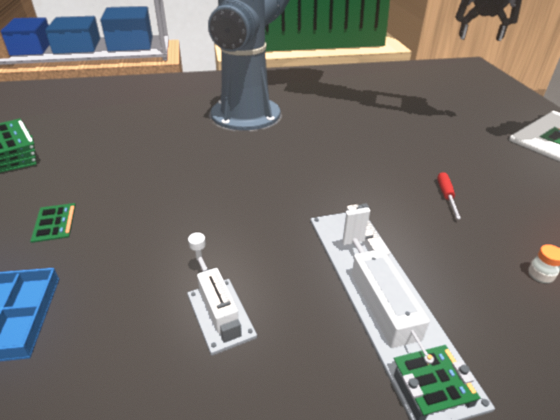

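View pics/b.png

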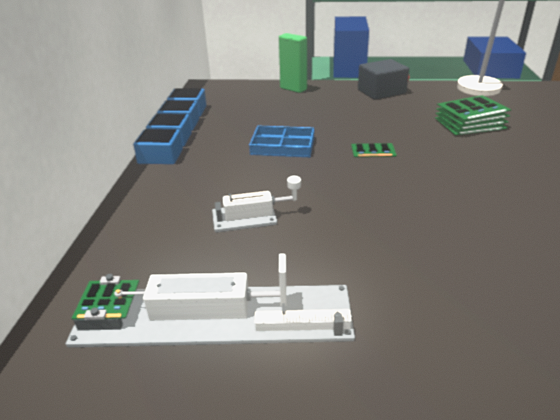

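The scene view shows the large gauge's paddle at (356,225) and the small knob at (197,242). In the side view the paddle is at (283,280), the scale rail runs from 255 to 350 along row 320, and the marker is at (339,323). I'll enlarge these and measure.

```bash
python3 - <<'E'
from h import *
a=load('a');b=load('b')
A=cv2.resize(a['pixels'][190:290,300:420],(480,400),interpolation=2)
B=cv2.resize(b['pixels'][245:345,240:365],None,fx=6,fy=6,interpolation=2)
cv2.imwrite('pics/ca.png',A[:,:,::-1]);cv2.imwrite('pics/cb.png',B[:,:,::-1])
for n,s,pts in(('a',a,[(356,212),(356,235),(197,242),(367,258),(410,330),(312,217),(365,207)]),('b',b,[(283,270),(283,290),(294,183),(339,318),(339,326),(150,300),(345,290),(80,338),(350,333),(300,316),(160,282),(240,279)])):
  for p in pts: print(n,p,at(s,*p).round(4))
E
```

```text
a (356, 212) [0.6343 0.1254 0.1059]
a (356, 235) [0.6368 0.1314 0.0522]
a (197, 242) [ 0.6437 -0.1569  0.0853]
a (367, 258) [0.7069 0.1267 0.0621]
a (410, 330) [0.8501 0.1448 0.0504]
a (312, 217) [0.5113 0.0811 0.    ]
a (365, 207) [0.5479 0.1813 0.0428]
b (283, 270) [0.6271 0.1496 0.1056]
b (283, 290) [0.6279 0.1531 0.0669]
b (294, 183) [ 0.6289 -0.1448  0.0808]
b (339, 318) [0.5401 0.1842 0.0426]
b (339, 326) [0.5398 0.1915 0.033 ]
b (150, 300) [0.8354 0.1765 0.0578]
b (345, 290) [0.527  0.0883 0.009 ]
b (80, 338) [0.943  0.2188 0.0117]
b (350, 333) [0.5219 0.1861 0.0121]
b (300, 316) [0.6005 0.1719 0.0303]
b (160, 282) [0.8289 0.1414 0.0634]
b (240, 279) [0.7001 0.1277 0.0633]
```

View pics/cb.png

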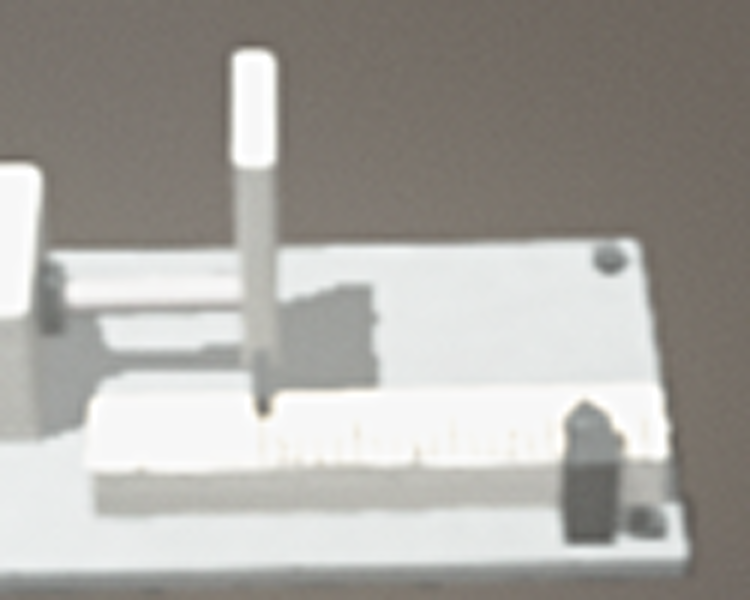

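View pics/ca.png

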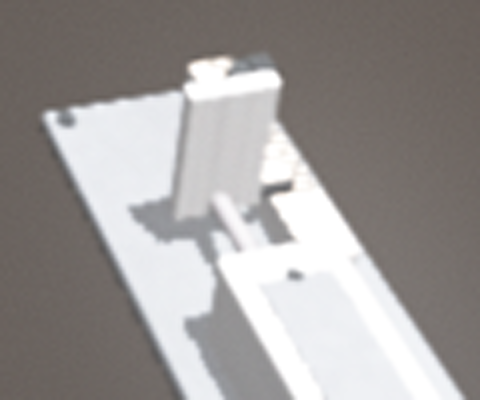

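Crops: the pointer tip is at (283.8,313) and the marker tip at (337.3,312) in the side view. Next I need the slide's yaw, taken from the housing top and the plate.

```bash
python3 - <<'E'
from h import *
from scipy import ndimage
for n in 'ab':
  s=load(n); v,u=np.mgrid[:420,:560]; d=s['depth']
  P=(np.stack([u,v,np.ones_like(u)],-1)@np.linalg.inv(s['intrinsics']).T*d[...,None]-s['t'])@s['R']
  ok=(d>0)&(abs(P[...,1]-.13)<.12)&(P[...,0]>.45)&(P[...,0]<1.05)
  for nm,lo,hi in(('housing',.058,.067),('plate',.006,.016),('paddletop',.098,.112),('paddle',.07,.1)):
    m=ok&(P[...,2]>lo)&(P[...,2]<hi)
    L,k=ndimage.label(m); 
    if not k: continue
    if nm!='plate': m=L==1+np.argmax(ndimage.sum(m,L,range(1,k+1)))
    q=P[m]; r=cv2.minAreaRect(q[:,:2].astype(np.float32)*1000); print(n,nm,len(q),r,np.median(q,0).round(4))
s=load('b')
p=onz(s,283.8,313,.034);m=onz(s,337.3,312,.037);m2=onz(s,338,315.5,.042)
print(p,m,m2)
# lines on the rail top front edge (z~.03) & plate front edge
e1=onz(s,240+90/6,245+470/6,.03);e2=onz(s,240+668/6,245+456/6,.03);dd=e1-e2;print('rail yaw',np.degrees(np.arctan2(dd[1],dd[0])),e1,e2)
E
```

```text
a housing 2709 ((770.6133422851562, 141.6888427734375), (160.60769653320312, 57.13325500488281), 4.933568954467773) [0.783  0.1403 0.0628]
a plate 5536 ((743.611083984375, 150.55703735351562), (452.14605712890625, 119.74298858642578), 4.743974208831787) [0.8067 0.1176 0.0104]
a paddletop 157 ((631.3696899414062, 129.56524658203125), (12.668746948242188, 43.761993408203125), 4.725710868835449) [0.6339 0.1289 0.105 ]
a paddle 300 ((635.6350708007812, 129.22947692871094), (44.449249267578125, 9.47426700592041), 87.01030731201172) [0.6351 0.1284 0.085 ]
b housing 2494 ((768.9707641601562, 143.43568420410156), (159.8144989013672, 59.42634963989258), 4.516658306121826) [0.7679 0.1478 0.0627]
b plate 7945 ((743.2987670898438, 152.91766357421875), (450.05413818359375, 120.74899291992188), 4.881438732147217) [0.7139 0.1849 0.0103]
b paddletop 131 ((629.6666259765625, 133.41603088378906), (9.222285270690918, 42.73409652709961), 3.518242597579956) [0.6289 0.1377 0.1058]
b paddle 93 ((624.9036865234375, 144.39901733398438), (24.20319366455078, 8.938700675964355), 68.90491485595703) [0.6275 0.1531 0.0835]
[0.62607581 0.17041345 0.034     ] [0.54226488 0.16668423 0.037     ] [0.54152463 0.17860202 0.042     ]
rail yaw 4.897399344242529 [0.66942277 0.19047245 0.03      ] [0.52046024 0.17770867 0.03      ]
```

```bash
cat >> h.py <<'E'
from scipy.spatial.transform import Rotation as Ro
YAW=np.radians(4.8); U=np.array([np.cos(YAW),np.sin(YAW),0])
Rt=np.c_[np.cross(U,[0,0,-1]),U,[0,0,-1]]
def go(p):
    s=manip.sense(); R=Ro.from_quat(s['tool_rot'])
    best=min((Ro.from_matrix(Rt@np.diag([k,k,1.])) for k in(1,-1)),key=lambda r:(R.inv()*r).magnitude())
    print('t',s['t'],'tcp',s['tcp_pos'].round(4),'F',s['force'].round(1),'gap',s['finger_gap'],s['gripper_force'],'q6',s['q'][5])
    print('travel',(R.inv().apply(np.array(p)-s['tcp_pos'])/.8).round(4),'turn',((R.inv()*best).as_rotvec()/np.pi).round(4))
E
python3 -c "
from h import *
go([.631,.1315,.19])"
```

```text
t 0.1 tcp [0.1596 0.6035 0.1941] F [ 0.9 -0.7 -0.7] gap 0.9991097077189482 0.0 q6 -0.17850271783347976
travel [-0.7206 -0.4196  0.0058] turn [-6.00e-04  3.00e-04  3.91e-01]
```

apply_moves(claw=[0.2, 0.2, 0.2, 0.2, 0.2], travel=[[-0.72, -0.42, 0], [-0.72, -0.42, 0], [-0.72, -0.42, 0], [-0.72, -0.42, 0], [-0.72, -0.42, 0]], turn=[[0, 0, 0.391], [0, 0, 0.391], [0, 0, 0.391], [0, 0, 0.391], [0, 0, 0.391]], newtons=60)

```text
t: 0.52
tcp_pos: [0.3076, 0.455, 0.1946]
tool_rot: [0.43, 0.903, -0.0, -0.0]
force: [0.2, 0.2, 0.1]
finger_gap: 0.596
gripper_force: 0.0
```

```bash
python3 -c "
from h import *
go([.631,.1315,.19])"
```

```text
t 0.5167 tcp [0.3076 0.455  0.1946] F [0.2 0.2 0.1] gap 0.5963103305814771 0.0 q6 0.09123827276662254
travel [-0.5687  0.0591  0.0058] turn [-2.000e-04  1.000e-04  1.903e-01]
```

apply_moves(claw=[0.2, 0.2, 0.2, 0.2, 0.2], travel=[[-0.569, 0.059, 0], [-0.569, 0.059, 0], [-0.569, 0.059, 0], [-0.569, 0.059, 0], [-0.569, 0.059, 0]], turn=[[0, 0, 0.19], [0, 0, 0.19], [0, 0, 0.19], [0, 0, 0.19], [0, 0, 0.19]])

```text
t: 0.93
tcp_pos: [0.4559, 0.3082, 0.1947]
tool_rot: [0.677, 0.736, -0.0, -0.0]
force: [-0.1, 0.6, 0.2]
finger_gap: 0.603
gripper_force: 0.0
```

```bash
python3 -c "
from h import *
go([.631,.1315,.19])"
```

```text
t 0.9333 tcp [0.4559 0.3082 0.1947] F [-0.1  0.6  0.2] gap 0.6028831650149116 0.0 q6 0.30711378678365153
travel [-0.2386  0.1996  0.0058] turn [-0.0002  0.0001  0.0002]
```

apply_moves(claw=[0.2, 0.2, 0.2, 0.2, 0.2], travel=[[-0.238, 0.2, 0], [-0.238, 0.2, 0], [-0.238, 0.2, 0], [-0.238, 0.2, 0], [-0.238, 0.2, 0]], turn=[[0, 0, 0], [0, 0, 0], [0, 0, 0], [0, 0, 0], [0, 0, 0]])

```text
t: 1.35
tcp_pos: [0.6037, 0.1614, 0.1945]
tool_rot: [0.675, 0.738, -0.0, -0.0]
force: [0.3, 0.8, -0.3]
finger_gap: 0.597
gripper_force: 0.0
```

apply_moves(claw=[0.2, 0.2], travel=[[-0.047, 0.039, 0], [-0.047, 0.039, 0]], turn=[[0, 0, 0], [0, 0, 0]])

```text
t: 1.52
tcp_pos: [0.6427, 0.1227, 0.1945]
tool_rot: [0.677, 0.736, 0.001, 0.003]
force: [0.2, -0.4, 0.4]
finger_gap: 0.601
gripper_force: 0.0
```

```bash
python3 -c "
from h import *
s=snap('wrist','w1')
go([.631,.1315,.068])
print(-s['R'].T@s['t'],s['R'])"
```

```text
t 1.5667 tcp [0.6411 0.1241 0.1943] F [ 0.8 -0.8 -0.2] gap 0.5970377117685653 0.0 q6 -0.06313844150200977
travel [ 0.0106 -0.0121  0.1578] turn [0.0007 0.0005 0.0003]
[0.63383375 0.20525882 0.37350353] [[ 0.9964042   0.08466909  0.00313429]
 [ 0.07894484 -0.94120028  0.3284962 ]
 [ 0.03076347 -0.32706755 -0.94450009]]
```

View pics/w1.png

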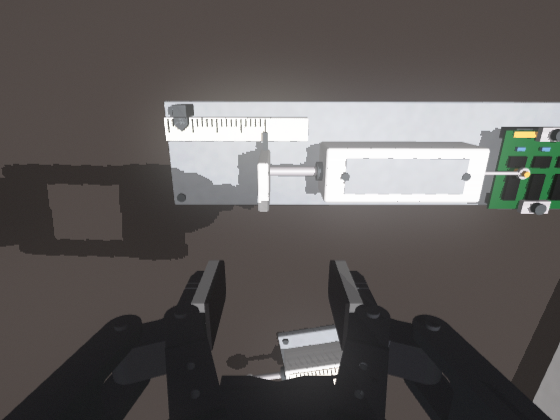

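The wrist view shows the pointer at (265,138), the marker tip near (181,125) and the paddle top near (263,180). I'll enlarge it and measure.

```bash
python3 -c "
from h import *
s=load('w1')
c=cv2.resize(s['pixels'][95:220,160:310],None,fx=5,fy=4.8,interpolation=2);cv2.imwrite('pics/cw.png',c[:,:,::-1])
v,u=np.mgrid[:420,:560];d=s['depth']
P=(np.stack([u,v,np.ones_like(u)],-1)@np.linalg.inv(s['intrinsics']).T*d[...,None]-s['t'])@s['R']
for lo,hi in((.098,.112),(.0385,.046)):
  m=(P[...,2]>lo)&(P[...,2]<hi)&(P[...,1]>.09)&(P[...,1]<.25)&(P[...,0]<.645)&(v<220)
  q=P[m];print(len(q),cv2.minAreaRect(q[:,:2].astype(np.float32)*1000),np.median(q,0))
print(onz(s,265,138,.034),onz(s,181,125,.037))"
```

```text
576 ((628.826416015625, 129.366455078125), (9.683820724487305, 43.67192840576172), 4.3127055168151855) [0.62902117 0.13119186 0.10626174]
531 ((591.2023315429688, 163.53013610839844), (37.20003128051758, 125.7623519897461), 68.0445556640625) [0.54435405 0.17175044 0.04151881]
[0.62640419 0.16270143 0.034     ] [0.54034465 0.16887009 0.037     ]
```

View pics/cw.png

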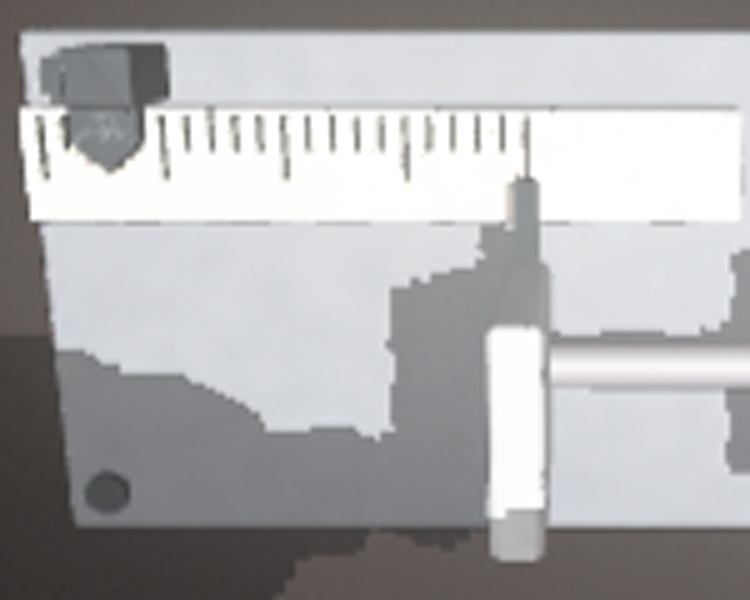

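apply_moves(claw=[0.2, 0.2, 0.2, 0.2], travel=[[0.01, -0.0137, 0], [0.01, -0.0137, 0.05], [0.01, -0.0137, 0.07], [0.01, -0.0137, 0.07]], turn=[[0, 0, 0], [0, 0, 0], [0, 0, 0], [0, 0, 0]])

```text
t: 1.9
tcp_pos: [0.6204, 0.1366, 0.1344]
tool_rot: [0.674, 0.739, -0.004, -0.004]
force: [-1.0, -0.2, -0.2]
finger_gap: 0.598
gripper_force: 0.0
```

```bash
python3 -c "
from h import *
go([.6295,.131,.068])"
```

```text
t 1.9 tcp [0.6204 0.1366 0.1344] F [-1.  -0.2 -0.2] gap 0.5984808630662084 0.0 q6 -0.050446362185393
travel [-0.0081  0.0117  0.0828] turn [-0.0036 -0.0003  0.0023]
```

apply_moves(claw=[0.2, 0.2, 0.2], travel=[[0, 0, 0], [0, 0, 0], [0, 0, 0]], turn=[[0, 0, 0], [0, 0, 0], [0, 0, 0]])

```text
t: 2.15
tcp_pos: [0.6268, 0.1361, 0.1408]
tool_rot: [0.674, 0.738, 0.001, 0.001]
force: [-0.8, 0.5, -0.7]
finger_gap: 0.601
gripper_force: 0.0
```

```bash
python3 -c "
from h import *
go([.6295,.131,.068])"
```

```text
t 2.15 tcp [0.6268 0.1361 0.1408] F [-0.8  0.5 -0.7] gap 0.6006715617776232 0.0 q6 -0.05078957707370639
travel [-0.0067  0.0025  0.091 ] turn [0.0011 0.     0.0022]
```

apply_moves(claw=[0.2, 0.2, 0.2, 0.2, 0.2], travel=[[-0.003, 0.0013, 0.02], [-0.0067, 0.0025, 0.04], [-0.0067, 0.0025, 0.06], [-0.0067, 0.0025, 0.08], [-0.0067, 0.0025, 0.09]], turn=[[0, 0, 0], [0, 0, 0.002], [0, 0, 0.002], [0, 0, 0.002], [0, 0, 0.002]])

```text
t: 2.57
tcp_pos: [0.6282, 0.1305, 0.0667]
tool_rot: [0.677, 0.736, 0.0, -0.0]
force: [-0.9, -0.1, 0.4]
finger_gap: 0.599
gripper_force: 0.0
```

apply_moves(claw=[0.2, 0.2, 0.2, 0.2], travel=[[0, 0, 0], [0, 0, 0], [0, 0, 0], [0, 0, 0]], turn=[[0, 0, 0], [0, 0, 0], [0, 0, 0], [0, 0, 0]])

```text
t: 2.9
tcp_pos: [0.6293, 0.1306, 0.0685]
tool_rot: [0.677, 0.736, 0.001, 0.001]
force: [-0.9, -0.4, 0.1]
finger_gap: 0.6
gripper_force: 0.0
```

```bash
python3 -c "
from h import *
go([.6295,.131,.068])
s=snap('wrist','w2')
v,u=np.mgrid[:420,:560];d=s['depth']
P=(np.stack([u,v,np.ones_like(u)],-1)@np.linalg.inv(s['intrinsics']).T*d[...,None]-s['t'])@s['R']
m=(P[...,2]>.100)&(P[...,2]<.112)&(abs(P[...,1]-.131)<.03)&(abs(P[...,0]-.629)<.02)
q=P[m];print(len(q),cv2.minAreaRect(q[:,:2].astype(np.float32)*1000))
"
```

```text
t 2.9 tcp [0.6293 0.1306 0.0685] F [-0.9 -0.4  0.1] gap 0.6003778932058861 0.0 q6 -0.05292403268825018
travel [0.0005 0.0003 0.0006] turn [0.0009 0.0001 0.0001]
1590 ((629.1539306640625, 129.82681274414062), (10.021650314331055, 43.770790100097656), 4.749698638916016)
```

View pics/w2.png

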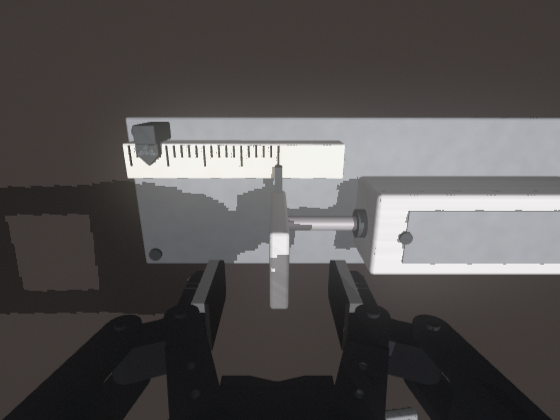

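The paddle sits centred between the fingers (279,270). The pointer is at (278,167) and the marker tip at (150,165). Closing the gripper.

apply_moves(claw=[-0.4, -0.8, -1, -1, -1], travel=[[0, 0, 0], [0, 0, 0], [0, 0, 0], [0, 0, 0], [0, 0, 0]], turn=[[0, 0, 0], [0, 0, 0], [0, 0, 0], [0, 0, 0], [0, 0, 0]], newtons=60)

```text
t: 3.37
tcp_pos: [0.63, 0.1306, 0.0676]
tool_rot: [0.677, 0.736, 0.001, 0.001]
force: [3.5, 0.7, 0.4]
finger_gap: 0.076
gripper_force: 58.7
```

```bash
python3 -c "
from h import *
go([.6295,.131,.068])
s=load('w2')
p=onz(s,277.5,167,.034);m=onz(s,150,165.5,.037);print(p,m,(p-m)@U)
"
```

```text
t 3.3667 tcp [0.63   0.1306 0.0676] F [3.5 0.7 0.4] gap 0.07633119412317271 58.68882620707154 q6 -0.0529435078876288
travel [ 0.0006 -0.0006 -0.0005] turn [ 0.0013 -0.     -0.    ]
[0.62558552 0.16794675 0.034     ] [0.54110252 0.16251027 0.037     ] 0.08464162055314875
```

apply_moves(claw=[-1, -1, -1, -1, -1], travel=[[0, -0.007, 0], [0, -0.017, 0], [0, -0.027, 0], [0, -0.037, 0], [0, -0.047, 0]], turn=[[0, 0, 0], [0, 0, 0], [0, 0, 0], [0, 0, 0], [0, 0, 0]])

```text
t: 3.78
tcp_pos: [0.5936, 0.1276, 0.0676]
tool_rot: [0.677, 0.736, 0.003, 0.003]
force: [7.6, 1.3, -2.9]
finger_gap: 0.075
gripper_force: 58.6
```

apply_moves(claw=[-1, -1, -1, -1, -1], travel=[[0, -0.01, 0], [0, -0.02, 0], [0, -0.03, 0], [0, -0.04, 0], [0, -0.044, 0]], turn=[[0, 0, 0], [0, 0, 0], [0, 0, 0], [0, 0, 0], [0, 0, 0]])

```text
t: 4.2
tcp_pos: [0.5599, 0.1248, 0.0677]
tool_rot: [0.677, 0.736, 0.004, 0.004]
force: [11.7, 2.7, -7.4]
finger_gap: 0.074
gripper_force: 58.5
```

apply_moves(claw=[-1, -1, -1, -1], travel=[[0, -0.004, 0], [0, -0.008, 0], [0, -0.01, 0], [0, -0.01, 0]], turn=[[0, 0, 0], [0, 0, 0], [0, 0, 0], [0, 0, 0]])

```text
t: 4.53
tcp_pos: [0.5531, 0.1242, 0.0677]
tool_rot: [0.677, 0.736, 0.005, 0.004]
force: [10.0, 3.1, -6.2]
finger_gap: 0.077
gripper_force: 58.6
```

```bash
python3 -c "
from h import *
go(np.array([.63,.1306,.0676])-.0845*U)
s=snap('wrist','w3');b=snap('side','b3')
c=np.hstack([cv2.resize(s['pixels'][120:220,210:310],(400,400),interpolation=2),cv2.resize(b['pixels'][280:340,310:370],(400,400),interpolation=2)])
cv2.imwrite('pics/c3.png',c[:,:,::-1])
"
```

```text
t 4.5333 tcp [0.5531 0.1242 0.0677] F [10.   3.1 -6.2] gap 0.0767325219174077 58.59065950848162 q6 -0.060733709050397426
travel [-0.0001 -0.0091 -0.    ] turn [ 0.0038 -0.0001 -0.0003]
```

View pics/c3.png

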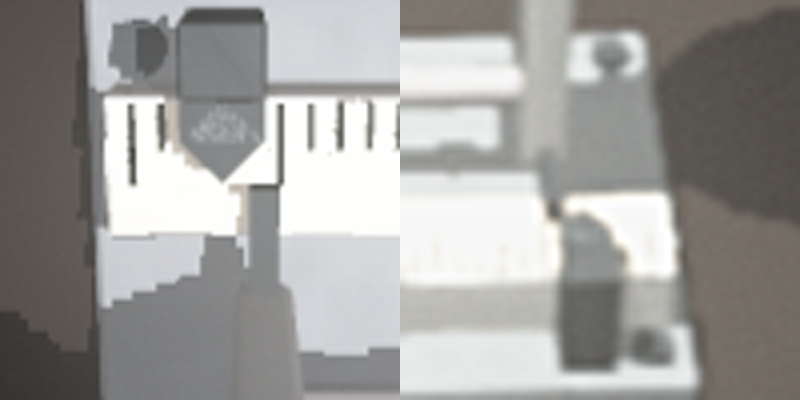

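The wrist crop shows the pointer centre at (264,186) and the marker tip at (221,182). I'll convert that gap to mm.

```bash
python3 -c "
from h import *
s=load('w3')
for zp in(.03,.034,.037):
  p=onz(s,210+264.5/4,120+186/4,zp);m=onz(s,210+221.5/4,120+182/4,.037);print(p,m,(p-m)@U)
b=load('b3')
p=onz(b,310+553*.15-60,280+212*.15,.034);m=onz(b,310+585*.15-60,280+213*.15,.037);print((p-m)@U)
d=s['depth'];print([at(s,210+264/4,v)[2].round(4) for v in range(166,195,4)],at(s,265,162),at(s,270,200))
print((manip.sense()['tcp_pos']-[.63,.1306,.0676])@U)
"
```

```text
[0.54884539 0.16125634 0.03      ] [0.54151572 0.16279802 0.037     ] 0.007174951674944025
[0.54873853 0.16208351 0.034     ] [0.54151572 0.16279802 0.037     ] 0.007137687287289686
[0.54865839 0.16270389 0.037     ] [0.54151572 0.16279802 0.037     ] 0.007109738996549016
0.007118021689334124
[np.float64(0.0356), np.float64(0.0393), np.float64(0.0397), np.float64(0.0394), np.float64(0.0398), np.float64(0.039), np.float64(0.0392), np.float64(0.0389)] [0.54113702 0.16584052 0.04075398] [0.5461408  0.14419906 0.05278773]
-0.07697074210176326
```

apply_moves(claw=[-1, -1, -1, -1, -1], travel=[[0, -0.003, 0], [0, -0.006, 0], [0, -0.0085, 0], [0, -0.0092, 0], [0, -0.0092, 0]], turn=[[0, 0, 0], [0, 0, 0], [0, 0, 0], [0, 0, 0], [0, 0, 0]])

```text
t: 5.05
tcp_pos: [0.5465, 0.1237, 0.0677]
tool_rot: [0.677, 0.736, 0.005, 0.004]
force: [11.3, 2.8, -7.1]
finger_gap: 0.074
gripper_force: 58.6
```

```bash
python3 -c "
from h import *
go(np.array([.63,.1306,.0676])-.0841*U)
s=snap('wrist','w4')
c=cv2.resize(s['pixels'][120:220,210:310],(500,500),interpolation=2)
cv2.imwrite('pics/c4.png',c[:,:,::-1])
"
```

```text
t 5.05 tcp [0.5465 0.1237 0.0677] F [11.3  2.8 -7.1] gap 0.073692999579236 58.574500009417534 q6 -0.06155253779729085
travel [-0.0001 -0.0004  0.0001] turn [ 0.0042 -0.0001 -0.0003]
```

View pics/c4.png

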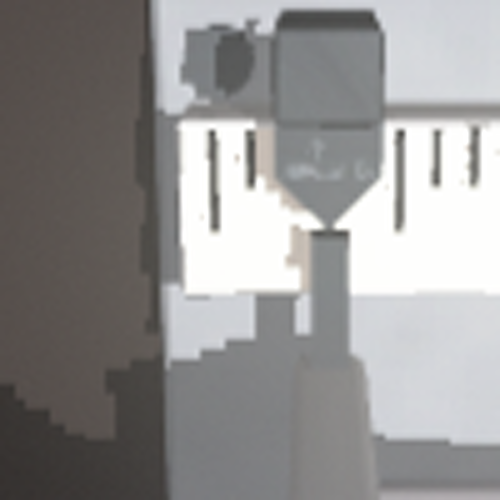

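The pointer centre (329) is level with the marker tip (328), within about 0.3 mm. Holding here for over 2 s.

apply_moves(claw=[-1, -1, -1, -1, -1], travel=[[0, 0, 0], [0, 0, 0], [0, 0, 0], [0, 0, 0], [0, 0, 0]], turn=[[0, 0, 0], [0, 0, 0], [0, 0, 0], [0, 0, 0], [0, 0, 0]])

```text
t: 5.52
tcp_pos: [0.5466, 0.1237, 0.0677]
tool_rot: [0.677, 0.736, 0.005, 0.004]
force: [11.3, 3.9, -7.2]
finger_gap: 0.077
gripper_force: 58.6
```

apply_moves(claw=[-1, -1, -1, -1, -1], travel=[[0, 0, 0], [0, 0, 0], [0, 0, 0], [0, 0, 0], [0, 0, 0]], turn=[[0, 0, 0], [0, 0, 0], [0, 0, 0], [0, 0, 0], [0, 0, 0]])

```text
t: 5.93
tcp_pos: [0.5466, 0.1237, 0.0677]
tool_rot: [0.677, 0.736, 0.005, 0.004]
force: [11.3, 2.8, -7.6]
finger_gap: 0.073
gripper_force: 58.6
```

apply_moves(claw=[-1, -1, -1, -1, -1], travel=[[0, 0, 0], [0, 0, 0], [0, 0, 0], [0, 0, 0], [0, 0, 0]], turn=[[0, 0, 0], [0, 0, 0], [0, 0, 0], [0, 0, 0], [0, 0, 0]])

```text
t: 6.35
tcp_pos: [0.5466, 0.1237, 0.0677]
tool_rot: [0.677, 0.736, 0.005, 0.004]
force: [11.0, 3.0, -7.5]
finger_gap: 0.074
gripper_force: 58.6
```

apply_moves(claw=[-1, -1, -1, -1, -1], travel=[[0, 0, 0], [0, 0, 0], [0, 0, 0], [0, 0, 0], [0, 0, 0]], turn=[[0, 0, 0], [0, 0, 0], [0, 0, 0], [0, 0, 0], [0, 0, 0]])

```text
t: 6.77
tcp_pos: [0.5466, 0.1237, 0.0677]
tool_rot: [0.677, 0.736, 0.005, 0.004]
force: [10.9, 2.3, -6.5]
finger_gap: 0.073
gripper_force: 58.6
```

apply_moves(claw=[-1, -1, -1, -1, -1], travel=[[0, 0, 0], [0, 0, 0], [0, 0, 0], [0, 0, 0], [0, 0, 0]], turn=[[0, 0, 0], [0, 0, 0], [0, 0, 0], [0, 0, 0], [0, 0, 0]])

```text
t: 7.18
tcp_pos: [0.5466, 0.1237, 0.0677]
tool_rot: [0.677, 0.736, 0.005, 0.004]
force: [11.1, 3.8, -6.8]
finger_gap: 0.072
gripper_force: 58.6
```

apply_moves(claw=[-1, -1, -1, -1, -1], travel=[[0, 0, 0], [0, 0, 0], [0, 0, 0], [0, 0, 0], [0, 0, 0]], turn=[[0, 0, 0], [0, 0, 0], [0, 0, 0], [0, 0, 0], [0, 0, 0]])

```text
t: 7.6
tcp_pos: [0.5466, 0.1237, 0.0677]
tool_rot: [0.677, 0.736, 0.005, 0.004]
force: [11.0, 3.3, -7.0]
finger_gap: 0.074
gripper_force: 58.6
```

```bash
python3 -c "
from h import *
go([.63,.1306,.0676])"
```

```text
t 7.6 tcp [0.5466 0.1237 0.0677] F [11.   3.3 -7. ] gap 0.07428944175322412 58.6095817387104 q6 -0.06157827789921001
travel [-0.      0.1046  0.0015] turn [ 0.0042 -0.0001 -0.0003]
```

Held for 2.5 s. Easing the slide home.

apply_moves(claw=[-1, -1, -1, -1, -1], travel=[[0, 0.004, 0], [0, 0.01, 0], [0, 0.016, 0], [0, 0.022, 0], [0, 0.028, 0]], turn=[[0, 0, 0], [0, 0, 0], [0, 0, 0], [0, 0, 0], [0, 0, 0]])

```text
t: 8.02
tcp_pos: [0.5677, 0.1254, 0.0676]
tool_rot: [0.677, 0.736, 0.004, 0.003]
force: [8.6, 2.2, -4.9]
finger_gap: 0.076
gripper_force: 59.1
```

apply_moves(claw=[-1, -1, -1, -1, -1], travel=[[0, 0.006, 0], [0, 0.012, 0], [0, 0.018, 0], [0, 0.024, 0], [0, 0.03, 0]], turn=[[0, 0, 0], [0, 0, 0], [0, 0, 0], [0, 0, 0], [0, 0, 0]])

```text
t: 8.43
tcp_pos: [0.5901, 0.1273, 0.0676]
tool_rot: [0.677, 0.736, 0.003, 0.002]
force: [6.2, 0.5, -1.6]
finger_gap: 0.079
gripper_force: 59.5
```

apply_moves(claw=[-1, -1, -1, -1, -1], travel=[[0, 0.006, 0], [0, 0.012, 0], [0, 0.018, 0], [0, 0.024, 0], [0, 0.03, 0]], turn=[[0, 0, 0], [0, 0, 0], [0, 0, 0], [0, 0, 0], [0, 0, 0]])

```text
t: 8.85
tcp_pos: [0.6122, 0.1291, 0.0676]
tool_rot: [0.677, 0.736, 0.001, 0.001]
force: [3.3, 0.6, 0.8]
finger_gap: 0.07
gripper_force: 60.0
```

apply_moves(claw=[-1, -1, -1, -1, -1], travel=[[0, 0.005, 0], [0, 0.01, 0], [0, 0.014, 0], [0, 0.018, 0], [0, 0.021, 0]], turn=[[0, 0, 0], [0, 0, 0], [0, 0, 0], [0, 0, 0], [0, 0, 0]])

```text
t: 9.27
tcp_pos: [0.6276, 0.1304, 0.0675]
tool_rot: [0.677, 0.736, 0.0, 0.0]
force: [2.5, 1.9, 5.0]
finger_gap: 0.074
gripper_force: 60.7
```

```bash
python3 -c "
from h import *
go([.63,.1306,.0676])"
```

```text
t 9.2667 tcp [0.6276 0.1304 0.0675] F [2.5 1.9 5. ] gap 0.07363977278609138 60.69366216659546 q6 -0.05298746869772319
travel [ 0.      0.003  -0.0001] turn [0.0001 0.     0.    ]
```

apply_moves(claw=[-1, -1, -1, -1, -1], travel=[[0, 0.001, 0], [0, 0.002, 0], [0, 0.003, 0], [0, 0.004, 0], [0, 0.004, 0]], turn=[[0, 0, 0], [0, 0, 0], [0, 0, 0], [0, 0, 0], [0, 0, 0]])

```text
t: 9.68
tcp_pos: [0.6303, 0.1306, 0.0675]
tool_rot: [0.677, 0.736, -0.0, -0.0]
force: [2.0, 1.2, 4.9]
finger_gap: 0.074
gripper_force: 60.9
```

apply_moves(claw=[-1, -1, -1, -1], travel=[[0, 0.001, 0], [0, 0.002, 0], [0, 0.002, 0], [0, 0.002, 0]], turn=[[0, 0, 0], [0, 0, 0], [0, 0, 0], [0, 0, 0]])

```text
t: 10.02
tcp_pos: [0.6302, 0.1306, 0.0675]
tool_rot: [0.677, 0.736, -0.001, -0.001]
force: [-0.2, 0.2, 7.8]
finger_gap: 0.077
gripper_force: 61.3
```

The position has stopped advancing and the spring load has passed to the stop, so the slide is home. Releasing and rising.

apply_moves(claw=[-0.6, -0.3, 0, 0.2, 0.2], travel=[[0, 0, 0], [0, 0, 0], [0, 0, 0], [0, 0, 0], [0, 0, 0]], turn=[[0, 0, 0], [0, 0, 0], [0, 0, 0], [0, 0, 0], [0, 0, 0]])

```text
t: 10.43
tcp_pos: [0.6309, 0.1307, 0.0662]
tool_rot: [0.677, 0.736, -0.001, -0.001]
force: [-0.4, -1.0, -0.5]
finger_gap: 0.599
gripper_force: 0.0
```

apply_moves(claw=[0.2, 0.2, 0.2, 0.2, 0.2], travel=[[0, 0, 0], [0, 0, -0.02], [0, 0, -0.05], [0, 0, -0.08], [0, 0, -0.11]], turn=[[0, 0, 0], [0, 0, 0], [0, 0, 0], [0, 0, 0], [0, 0, 0]])

```text
t: 10.85
tcp_pos: [0.6314, 0.1307, 0.1555]
tool_rot: [0.677, 0.736, -0.001, -0.001]
force: [0.4, 0.9, -0.0]
finger_gap: 0.603
gripper_force: 0.0
```

apply_moves(claw=[0.2, 0.2, 0.2, 0.2, 0.2], travel=[[0, 0, -0.02], [0, 0, -0.03], [0, 0, -0.03], [0, 0, -0.03], [0, 0, -0.03]], turn=[[0, 0, 0], [0, 0, 0], [0, 0, 0], [0, 0, 0], [0, 0, 0]])

```text
t: 11.27
tcp_pos: [0.6308, 0.1307, 0.1774]
tool_rot: [0.677, 0.736, -0.001, -0.001]
force: [-0.1, -0.2, -1.1]
finger_gap: 0.602
gripper_force: 0.0
```

```bash
python3 -c "
from h import *
s=snap('wrist','w5')
v,u=np.mgrid[:420,:560];d=s['depth']
P=(np.stack([u,v,np.ones_like(u)],-1)@np.linalg.inv(s['intrinsics']).T*d[...,None]-s['t'])@s['R']
m=(P[...,2]>.098)&(P[...,2]<.112)&(abs(P[...,1]-.131)<.03)&(abs(P[...,0]-.629)<.03)&(v<240)
print(cv2.minAreaRect(P[m][:,:2].astype(np.float32)*1000))
b=snap('side','b5')['pixels'].astype(int);a=load('b')['pixels'].astype(int)
print('marker/rail diff',abs(a-b)[310:340,325:352].mean(),'paddle',abs(a-b)[250:318,270:300].mean())
go([.63,.13,.18])"
```

```text
((629.2899169921875, 129.56092834472656), (9.276895523071289, 43.72114562988281), 4.804725646972656)
marker/rail diff 3.1666666666666665 paddle 5.693464052287582
t 11.3667 tcp [0.6309 0.1307 0.1773] F [-0.8  0.5 -0.2] gap 0.6016700955855516 0.0 q6 -0.05258047198745958
travel [-0.0007 -0.0012 -0.0034] turn [-0.0011 -0.     -0.    ]
```

The paddle is back at its home position (629.3 mm now, 629.2 mm before the pull), the marker is unmoved, and the gripper is clear.

```bash
python3 -c "
from station import manip
print(manip.sign_off())"
```

```text
the job is handed in; nothing more can be done
None
```

The proof pull is done and handed in at about 11 s: I drew the pointer level with the marker (within about 0.3 mm by camera), held it 2.5 s, eased the slide home in grip and only then let go; the set marker looks unmoved in the pictures and the small gauge was not touched.

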